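# Vent the vacuum canister and nest the dried dish

## Task

The small dish has been drying under vacuum in the steel canister. Turn the vent tap on the lid counter-clockwise all the way to its stop to let the air in, only then lift the lid off and lay it flat on the bench, right side up. Lift the dish out by its tab, lay it down on the bench mouth up and let go of it, then take it afresh by the rim and nest it gently into the top dish of the stack, fully home and with its tab over the tabs below; leave the other things where they are.

Things in the scene. Friction and masses are not known exactly. Their poses are not given: they have to be found in the camera images.
- canister: Vacuum canister: steel box fixed to the bench, 166 (its x) x 106 (y) x 98 mm high, walls 8 mm, foot 190 x 130 mm, open on top under the lid; a round gauge sticks out 24 mm on its -x side, a short pipe on +x. Origin: centre of the underside. The dish stands on edge in its middle, in a cradle 40 mm high; the room inside is 150 x 90 mm.
- lid: Loose grey lid, 350 g: plate 170 (its x, along the canister's x) x 110 x 10 mm; a tapered plug reaches 14 mm below it, 2 mm play in the mouth. Origin: centre of the plate's underside, z up; 98 mm above the bench when shut, 14 mm when laid on the bench. While the tap is shut the vacuum holds it down; with the tap open it lifts off freely.
- lid_handle (a point): Middle of the lid's lifting handle: a dark bar 62 mm along the lid's y, 12 mm thick along the lid's x, 14 mm high, its centre 41 mm above the underside of the lid plate and 15 mm to the +x side of the lid's middle; 24 mm of free room under the bar. Axes as the lid's.
- tap_grip (a point): Middle of the vent tap's black bar, 46 long x 10 thick x 22 mm high, which turns about the vertical through this point: 41 mm above the underside of the lid plate, 52 mm to the -x side of the lid's middle. Its x axis lies along the bar and turns with it; along the lid's x when shut. Below the bar: a stem 8 mm high and 10 mm thick on a boss 24 mm wide.
- vent_tap (a joint): Angle of the vent tap, rad: 0 shut (bar along the lid's length), 1.5 fully open at its stop (bar across the lid); grows counter-clockwise seen from above. Stiff turning, about 0.05 N m; it stays where it is left.
- dish: Loose round tapered metal dish, 80 g: 38 mm wide at the bottom, 60 at the rim, 36 high, wall 2; rim band 8 mm high; a boss 15 mm high inside carries the next dish. Origin: centre of the underside; z: out of the mouth; +y: to the tab. It starts on edge, tab up (top 94 mm over the bench), z along the canister's x. Tipped back over 40 deg from on edge it falls onto its bottom.
- dish_tab (a point): Middle of the dish's flat tab: 30 mm wide (dish x), 10 mm thick (dish z, level with the rim, from 26 to 36 mm above the underside), sticking out 25 mm from the rim along the dish's +y. The point is 43 mm from the dish's axis and 31 mm above its underside; the tab ends 12 mm farther out. Axes as the dish's.
- dish_stack: Stack of two dishes like the loose one, nested, mouth up, fixed to the bench on a grey 90 x 90 x 6 mm foot; its top rim is 60 mm above the bench. Origin: centre of the underside of the foot; +y: towards the tabs.
- nest (a point): Where the underside centre of the dish must come: on the stack's axis, 42 mm above the bench (18 mm below the top rim). Axes as the stack's. Nested dishes sit 18 mm one above the other with about 2 mm of play all round.
- nest_tab (a point): Where the middle of the dish's tab must come, above the tabs of the stack, 43 mm from its axis, 73 mm above the bench.
- marker: Black and white marker pen, 133 x 16 mm, lying near the front edge. A bystander.
- masking_tape: Roll of masking tape lying flat, 100 x 25 mm, at the right. A bystander.
- small_carton: Small closed carton, 61 x 60 x 50 mm, at the left. A bystander.
There are look-alikes about, which are no part of the job. Leave any orange look-alike of the lid alone.

How it is judged:
On the way, in this order (a step that is already met when the one before it is completed fails the run):
1. the vent tap is turned fully open while the lid is still on (value of joint vent_tap above 1.3 rad and z of lid in the frame of canister below 0.104 m and horizontal distance between lid and canister below 0.01 m), for 0.2 s.
2. the lid is off and lies flat on the bench, right side up, let go (height (world z) of lid below 0.02 m and angle between lid's own z axis and vertical below 0.08 rad and horizontal distance between lid and canister above 0.1 m and contact force between the fingers and lid below 0.2 N), for 0.2 s.
3. the dish lies on the bench on its bottom, mouth up, let go (height (world z) of dish below 0.006 m and angle between dish's own z axis and vertical below 0.1 rad and contact force between the fingers and dish below 0.2 N and horizontal distance between dish and canister above 0.08 m), for 0.2 s.
At the end, for the whole second after the job is handed in: The dish is nested in the stack: within 4 mm of its axis and 3 mm of full depth, tilt under 0.06 rad, its tab within 15 mm of straight above the tabs below. The lid lies flat on the bench, right side up (origin under 20 mm high, tilt under 0.08 rad), over 10 cm from the canister. Both at rest (horizontal distance between dish and nest below 0.004 m and z of dish in the frame of nest between -0.004 and 0.003 m and angle between dish's own z axis and vertical below 0.06 rad and horizontal distance between dish_tab and nest_tab below 0.015 m and linear speed of each of dish, lid below 0.02 m/s and height (world z) of lid below 0.02 m and angle between lid's own z axis and vertical below 0.08 rad and horizontal distance between lid and canister above 0.1 m); the robot touches nothing.
It fails at once if the lid is forced up before the tap has been opened (value of joint vent_tap below 0.8 rad and z of lid in the frame of canister above 0.106 m and horizontal distance between lid and canister below 0.03 m).
It fails at once if the dish is pressed into the stack with more than 50 N (contact force between dish and dish_stack above 50 N).
It fails at once if a bystander is moved by more than 3 cm (distance of any of marker, masking_tape, small_carton from where it was at the start of the episode above 0.03 m).
It also fails if it takes over 72 s, if anything falls off the work surface, if the arm or the gripper's body presses on something with over 40 N, if the wrist force passes 120 N, or if a joint passes its speed limit or range.

## Robot

A 6-joint arm with a two-finger parallel gripper is mounted at the origin on a cart in front of the work surface, level with it; the furniture and walls round the work are solid. World frame = base frame: x ahead of the robot, y to its left, z up, the work surface at z = 0. Lengths are in m, angles in rad, forces in N, time in s.
With the tool pointing down it reaches from about 0.35 to 0.775 m from the base axis. Payload 7.3 kg.
Tool frame: the origin (TCP) lies on the centre line of the jaws, within the pads' length; the fingertips stand 14 mm ahead of it and the grasp point (between the pads) lies 5 mm behind it; z points along the fingers, y is the line along which they close (so a half turn about z gives the same grasp; the last joint's range is limited). The gripper opens to 92 mm and grips with 3 to 60 N. Pads are 19 mm wide; open, the fingers measure 130 mm over their backs; the gripper's body (75 mm by 190 mm) begins 47 mm behind the grasp point.
Start: joints at [1.091, 0.342, 1.524, -0, 1.275, -0.146], TCP at [0.172, 0.496, 0.241] pointing down, gripper open.
Joint ranges: [-2.53, 2.53], [-0.77, 2.02], [0.04, 2.7], [-1, 4.14], [0.28, 2.66], [-3.11, 3.11]. Speed limits (rad/s): [2.57, 2.57, 3.14, 3.14, 3.14, 3.14].

## Interface

Orientations are given as a unit quaternion [w, x, y, z].
In Python, from rig import bot gives the robot as it stands. The module is installed in compiled form; this text tells all that it offers.
- The arm moves only by the shell command python3 -m inch 'ROWS' [FORCE]. ROWS is JSON, a list of rows, each an object of numbers: "jaw": the finger opening in mm, from 0 to 91.8; "tx", "ty", "tz": the shift along the tool's x, y, z in units of 60 mm (1.0 is 60 mm); "ax", "ay", "az": the turn, a rotation vector about the tool's x, y, z in units of 5 degrees (1.0 is 5 degrees). In form: [{"jaw": .., "tx": .., "ty": .., "tz": .., "ax": .., "ay": .., "az": ..}, ...]. A call has 1 to 10 rows; each row is the pose to reach, as a shift and turn from the pose commanded when the call began, along the tool's axes at that moment; what a row does not reach only later rows make up. A row lasts 1/8 s, in which the tool goes at most 62.5 mm and 10.7 degrees, less where a joint would pass 70% of its speed; a pose out of reach is approached as far as the arm can. A call with a gripper value outside its range is refused whole. The fingers move at their own pace and stop on an object; FORCE is the grip in N (left out, the last holds). Time passes only in rows, so rows that repeat a pose let the fingers close. It gives the time, the measured TCP pose, the force, the opening and the grip force at its end, in the units of the state.
- bot.observe(): the state, without advancing time (a new reading comes with each control period).
- bot.get_image(name): name is "scene" or "top" or "wrist"; returns a dict with "image" (420x560x3 uint8, red, green, blue), "z_map" (420x560 float32, m along the optical axis (not along the pixel's ray), 0 where there is no reading), "camera_matrix" (3x3 intrinsics, pixels), "R" (3x3) and "t" (3): a world point X has camera coordinates R X + t; the wrist camera has in their place "hand_eye" (4x4, takes a point from camera to tool coordinates, whose origin is the TCP and whose axes are the flange's). Camera axes: x right, y down, z forward; pixel columns grow to the right and rows downward; lengths in m; the calibration is good to about 2 mm. The wrist camera is an equidistant fisheye: a pixel r from the principal point sees the ray r / f radians off the axis. A picture is of the moment at which its call begins: read the wrist's pose just before it.
- bot.sign_off(): hands the job in; it is judged then, once.
The state is a dict: "time_s": time; "joint_pos": joint angles; "joint_velocities": joint speeds; "joint_torque": joint torques, N m; "eef_pos": TCP position; "eef_rot": TCP orientation; "ft_force": force on the tool from outside, world axes, zero at the start; "moment": the same for the moment, N m; "grip_width": opening from 0.0 (shut) to 1.0 (fully open); "grasp_force": force on a finger pad.
Only numpy, scipy, OpenCV 4.12 (cv2) and the standard library are available. Lean on these libraries where they do the work, as an engineer would, in place of code of your own. Each camera call takes 0.05 s, during which the arm holds its last target. There are 200 camera calls.

## Working session

There is one attempt and no reset: what is moved stays moved. The work goes in short steps, Python scripts to look and compute and a shell command to move; the robot and the scene stay as the last step left them, time stands still between calls to the robot, and variables do not carry over. Pictures are saved under pics/ and viewed, at most 11 in all, crops included, and the job is handed in when it is done.

```bash
mkdir -p pics; cat > h.py <<'E'
import numpy as np, cv2
from rig import bot
from scipy.spatial.transform import Rotation as Ro
def grab(n):
    s=bot.observe(); d=bot.get_image(n); d['s']=s; return d
def save(d,f): cv2.imwrite(f,cv2.cvtColor(d['image'],cv2.COLOR_RGB2BGR))
def w(d,u,v,r=0):
    K=d['camera_matrix']; z=d['z_map'][v,u]
    p=np.array([(u-K[0,2])/K[0,0]*z,(v-K[1,2])/K[1,1]*z,z]); return d['R'].T@(p-d['t'])
def cloud(d):
    K=d['camera_matrix']; z=d['z_map']; v,u=np.indices(z.shape)
    p=np.stack([(u-K[0,2])/K[0,0]*z,(v-K[1,2])/K[1,1]*z,z],-1); return (p-d['t'])@d['R']
def TR(s): 
    q=s['eef_rot']; return Ro.from_quat([q[1],q[2],q[3],q[0]])
def rows(target,Rt=None):
    # shift & turn in tool units from current measured pose
    s=bot.observe(); R=TR(s)
    d=R.inv().apply(np.array(target)-s['eef_pos'])/0.06
    a=(R.inv()*Rt).as_rotvec(degrees=True)/5 if Rt is not None else np.zeros(3)
    print('t',d.round(3),'a',a.round(2))
E
python3 - <<'E'
from h import *
for n in('top','scene'):
    d=grab(n); save(d,f'pics/{n}0.png'); np.savez(f'{n}0.npz',**{k:d[k] for k in('image','z_map','camera_matrix','R','t')})
    print(n,d['camera_matrix'].round(1).tolist(),(-d['R'].T@d['t']).round(3))
s=bot.observe();print(s['eef_pos'],TR(s).as_matrix().round(3).tolist(),s['grip_width'])
E
```

```text
top [[379.0, 0.0, 283.1], [0.0, 379.0, 208.1], [0.0, 0.0, 1.0]] [ 0.301 -0.111  1.489]
scene [[381.9, 0.0, 281.1], [0.0, 381.9, 202.7], [0.0, 0.0, 1.0]] [-0.43  -0.685  1.22 ]
[0.17183133 0.49573644 0.24013394] [[-0.945, 0.328, -0.001], [0.328, 0.945, -0.001], [0.0, -0.001, -1.0]] 1.0004832856815304
```

View pics/top0.png

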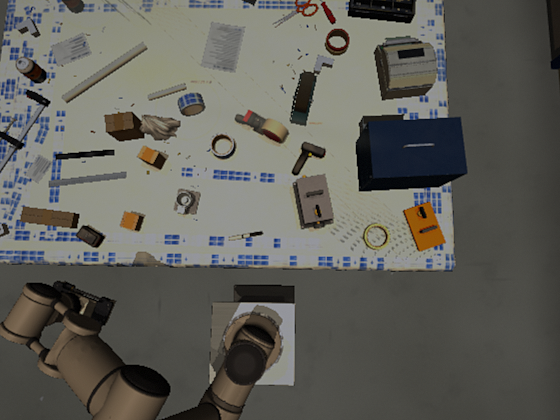

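View pics/scene0.png

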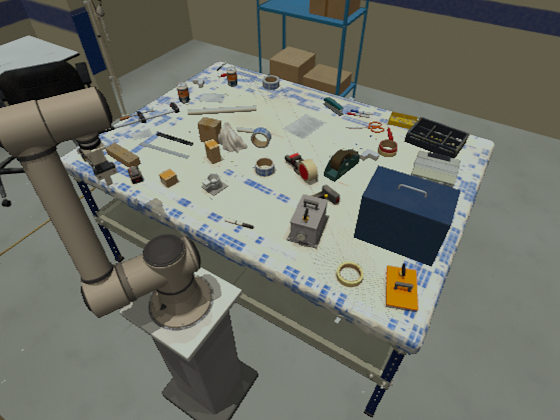

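The top view shows the grey canister with its lid at (313,200) and the stack at (186,202). The orange look-alike lid is at (425,226), the marker at (245,236), the tape at (375,236) and cartons at (132,220) and (152,157). The scene view shows the canister at (309,217) and the stack at (214,183). I'm choosing the grey lid on the canister and will check it in a crop.

```bash
python3 - <<'E'
from h import *
d=np.load('top0.npz'); e=np.load('scene0.npz')
g=lambda d,x,y,s,k: cv2.resize(d['image'][y:y+s,x:x+s],(k,k),interpolation=cv2.INTER_CUBIC)
m=np.hstack([np.vstack([g(d,280,165,74,296),g(d,160,175,60,296)]),np.vstack([g(e,275,185,64,296),g(e,190,160,60,296)])])
cv2.imwrite('pics/c1.png',m[...,::-1])
for n,dd in(('top',d),('scene',e)):
    P=cloud(dd)
    np.save(n+'P.npy',P)
    # canister top region
    bx=(290,165,345,235) if n=='top' else (280,185,340,250)
    Q=P[bx[1]:bx[3],bx[0]:bx[2]].reshape(-1,3)
    for lo,hi in((.085,.103),(.103,.113),(.13,.15),(.15,.17)):
        q=Q[(Q[:,2]>lo)&(Q[:,2]<hi)]; print(n,lo,len(q), q.mean(0).round(4) if len(q) else '', cv2.minAreaRect((q[:,:2]*1000).astype(np.float32)) if len(q)>4 else '')
    print(n,'max z',Q[:,2].max())
    bx=(165,180,205,222) if n=='top' else (195,165,232,200)
    Q=P[bx[1]:bx[3],bx[0]:bx[2]].reshape(-1,3)
    for lo,hi in((.003,.012),(.045,.056),(.056,.064)):
        q=Q[(Q[:,2]>lo)&(Q[:,2]<hi)]; print(n,'stk',lo,len(q), q.mean(0).round(4) if len(q) else '', cv2.minAreaRect((q[:,:2]*1000).astype(np.float32)) if len(q)>4 else '')
E
```

```text
top 0.085 63 [ 0.5262 -0.2161  0.1013] ((530.1533203125, -223.00445556640625), (180.90252685546875, 102.8773193359375), 11.276137351989746)
top 0.103 1118 [ 0.5374 -0.2248  0.1077] ((537.3681030273438, -225.15078735351562), (169.54579162597656, 109.75072479248047), 11.441986083984375)
top 0.13 87 [ 0.5288 -0.2268  0.1444] ((519.587890625, -239.7218475341797), (98.65840148925781, 57.43522262573242), 28.72409439086914)
top 0.15 16 [ 0.5012 -0.2318  0.1521] ((512.4405517578125, -220.5258331298828), (45.799869537353516, 88.6095962524414), 85.3600845336914)
top max z 1.4891386564814548
top stk 0.003 375 [0.5367 0.2734 0.0057] ((537.5538330078125, 283.1098937988281), (165.33139038085938, 158.45803833007812), 1.190099835395813)
top stk 0.045 56 [0.5227 0.281  0.0514] ((521.7116088867188, 278.4502868652344), (53.981197357177734, 83.5508041381836), 65.54866027832031)
top stk 0.056 89 [0.5192 0.2768 0.0597] ((521.021240234375, 276.10882568359375), (57.4893684387207, 81.35238647460938), 76.43401336669922)
scene 0.085 91 [ 0.4803 -0.2481  0.0937] ((536.6390380859375, -225.71585083007812), (165.3
[... 243 characters left out ...]
21.1170654296875, -241.26051330566406), (101.09187316894531, 56.623504638671875), 29.103038787841797)
scene 0.15 21 [ 0.5049 -0.2372  0.1522] ((514.4290771484375, -235.45724487304688), (24.400514602661133, 93.87003326416016), 84.31980895996094)
scene max z 1.219574054409138
scene stk 0.003 434 [0.5524 0.293  0.0057] ((558.14013671875, 304.92059326171875), (261.467529296875, 179.3262481689453), 36.705814361572266)
scene stk 0.045 43 [0.5306 0.2744 0.0509] ((521.6569213867188, 270.88995361328125), (81.99165344238281, 55.29807662963867), 5.746603488922119)
scene stk 0.056 64 [0.522  0.2757 0.0599] ((526.6471557617188, 278.5009460449219), (59.7447624206543, 82.99775695800781), 63.62443161010742)
```

View pics/c1.png

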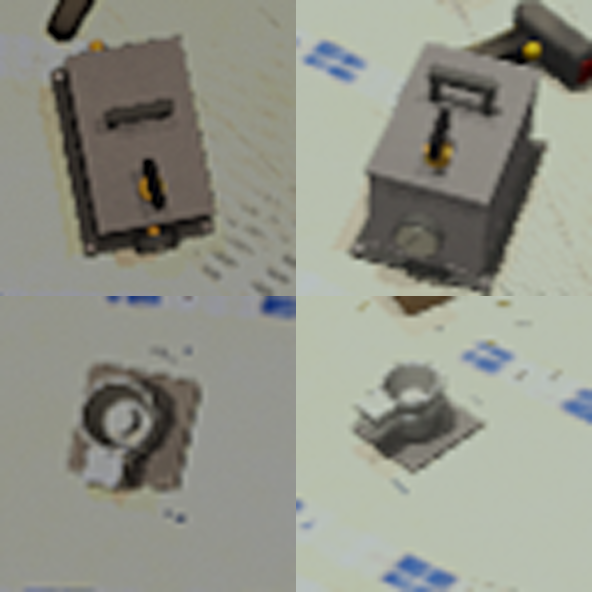

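The crops confirm the grey lid: handle at crop (138,113), tap at (152,185) nearer the gauge, canister x axis pointing away from the robot at about +11°. In the lower crops, the stack's tab points toward the robot. I'll move over for wrist views.

```bash
python3 -m inch '[{"jaw":91.8,"tx":-6.19,"ty":-3.08,"tz":-1,"az":10},{"jaw":91.8,"tx":-6.19,"ty":-3.08,"tz":-1,"az":10},{"jaw":91.8,"tx":-6.19,"ty":-3.08,"tz":-1,"az":10},{"jaw":91.8,"tx":-6.19,"ty":-3.08,"tz":-1,"az":10},{"jaw":91.8,"tx":-6.19,"ty":-3.08,"tz":-1,"az":10},{"jaw":91.8,"tx":-6.19,"ty":-3.08,"tz":-1,"az":10},{"jaw":91.8,"tx":-6.19,"ty":-3.08,"tz":-1,"az":10},{"jaw":91.8,"tx":-6.19,"ty":-3.08,"tz":-1,"az":10},{"jaw":91.8,"tx":-6.19,"ty":-3.08,"tz":-1,"az":10}]'
cat >> h.py <<'E'
def wcloud(d):
    K=d['camera_matrix']; z=d['z_map']; v,u=np.indices(z.shape)
    x=(u-K[0,2])/K[0,0]; y=(v-K[1,2])/K[1,1]; th=np.hypot(x,y); k=np.tan(np.minimum(th,1.5))/np.maximum(th,1e-9)
    p=np.stack([x*k*z,y*k*z,z],-1); p[(z<=0)|(th>1.3)]=np.nan
    H=d['hand_eye']; p=p@H[:3,:3].T+H[:3,3]
    s=d['s']; R=TR(s).as_matrix(); return p@R.T+np.array(s['eef_pos'])
def near(P,c,r): 
    q=P.reshape(-1,3); q=q[np.isfinite(q).all(1)]; return q[np.hypot(q[:,0]-c[0],q[:,1]-c[1])<r]
def rect(q): return cv2.minAreaRect((q[:,:2]*1000).astype(np.float32))
def dump(d,f): save(d,f'pics/{f}.png'); np.save(f+'P.npy',wcloud(d))
E
python3 - <<'E'
from h import *
d=grab('wrist'); print(d['hand_eye'].round(4).tolist(),d['camera_matrix'].round(1).tolist())
dump(d,'w1'); P=np.load('w1P.npy'); q=near(P,(.521,.276),.085)
for lo,hi in((.003,.01),(.054,.066)):
    k=q[(q[:,2]>lo)&(q[:,2]<hi)]; print(len(k),k.mean(0) if len(k) else'',rect(k) if len(k)>5 else'')
q=near(P,(.537,-.225),.12);k=q[(q[:,2]>.1)&(q[:,2]<.114)];print('can',len(k),rect(k) if len(k)>5 else'')
E
```

```text
[[-0.0003, -0.9688, -0.248, 0.0671], [1.0, -0.0001, -0.0006, 0.0011], [0.0005, -0.248, 0.9688, -0.1438], [0.0, 0.0, 0.0, 1.0]] [[325.2, 0.0, 279.0], [0.0, 325.2, 210.8], [0.0, 0.0, 1.0]]
0  
0  
can 0 invalid input
```

View pics/w1.png

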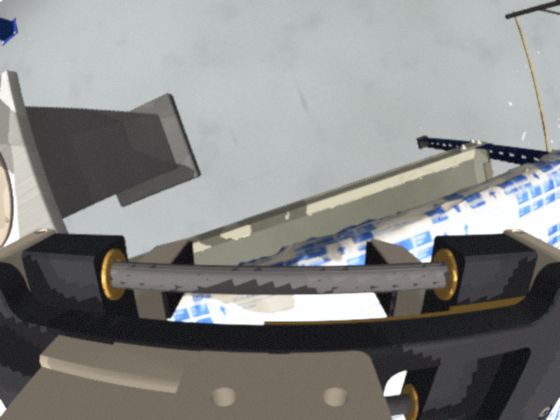

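The move was refused; the wrist view, still from the start pose, shows the bench's front edge and the floor. I'll try a small variation.

```bash
python3 -m inch '[{"jaw":91,"tx":-1.0,"ty":-0.5,"tz":-0.16,"ax":0,"ay":0,"az":1.6}]'; python3 -m inch '[{"jaw":91,"tx":-5.2,"ty":-2.6,"tz":-0.84,"ax":0,"ay":0,"az":8.4}]'
```

```text
time_s: 0.28
eef_pos: [0.2137, 0.4527, 0.2486]
eef_rot: [-0.001, 0.233, 0.972, -0.001]
ft_force: [1.7, 0.3, 0.6]
grip_width: 0.992
grasp_force: 0.0
time_s: 0.4
eef_pos: [0.2525, 0.401, 0.2582]
eef_rot: [0.0, 0.326, 0.945, -0.0]
ft_force: [1.4, 0.5, 0.2]
grip_width: 0.99
grasp_force: 0.0
```

```bash
cat >> h.py <<'E'
def down(yaw): # yaw = direction of tool y, deg
    y=np.array([np.cos(np.radians(yaw)),np.sin(np.radians(yaw)),0]); z=np.array([0,0,-1.]); return Ro.from_matrix(np.stack([np.cross(y,z),y,z],1))
E
python3 -c "
from h import *
rows((.45,.2,.3),down(20)); print(bot.observe()['joint_pos'].round(3))"
```

```text
t [-4.658 -0.608 -0.695] a [-0.01  0.    6.39]
[ 0.847  0.234  1.626 -0.     1.282 -0.059]
```

```bash
python3 -m inch '[{"jaw":91,"tx":-4.66,"ty":-0.61,"tz":-0.7,"ax":0,"ay":0,"az":6.4},{"jaw":91,"tx":-4.66,"ty":-0.61,"tz":-0.7,"ax":0,"ay":0,"az":6.4},{"jaw":91,"tx":-4.66,"ty":-0.61,"tz":-0.7,"ax":0,"ay":0,"az":6.4},{"jaw":91,"tx":-4.66,"ty":-0.61,"tz":-0.7,"ax":0,"ay":0,"az":6.4},{"jaw":91,"tx":-4.66,"ty":-0.61,"tz":-0.7,"ax":0,"ay":0,"az":6.4},{"jaw":91,"tx":-4.66,"ty":-0.61,"tz":-0.7,"ax":0,"ay":0,"az":6.4},{"jaw":91,"tx":-4.66,"ty":-0.61,"tz":-0.7,"ax":0,"ay":0,"az":6.4}]'
cat > lk.py <<'E'
import sys
from h import *
d=grab('wrist'); f=sys.argv[1]; dump(d,f); P=np.load(f+'P.npy')
def rep(n,c,r,lo,hi):
    q=near(P,c,r);k=q[(q[:,2]>lo)&(q[:,2]<hi)]
    print(n,len(k),k.mean(0).round(4) if len(k) else'',rect(k) if len(k)>5 else'')
for a in sys.argv[2:]:
    n,x,y,r,lo,hi=a.split(','); rep(n,(float(x),float(y)),float(r),float(lo),float(hi))
E
python3 lk.py w2 foot,.521,.276,.09,.004,.009 rim,.521,.276,.075,.054,.066 can,.537,-.225,.12,.1,.114; python3 -c "
from h import *
rows((.42,-.225,.3),down(-78.6)); print(bot.observe()['joint_pos'].round(3))"
```

```text
time_s: 1.27
eef_pos: [0.4495, 0.2017, 0.3001]
eef_rot: [-0.001, 0.573, 0.82, -0.0]
ft_force: [-0.4, 0.0, -0.2]
grip_width: 0.991
grasp_force: 0.0
foot 1706 [0.5292 0.2725 0.0058] ((536.1500244140625, 276.8211669921875), (91.05194854736328, 90.2065200805664), 79.78043365478516)
rim 1191 [0.5175 0.2801 0.0592] ((523.7529296875, 279.3907165527344), (58.807373046875, 84.71945190429688), 78.28375244140625)
can 0  
t [-6.511e+00 -2.913e+00  3.000e-03] a [-1.000e-02  1.000e-02  1.976e+01]
[ 0.267  0.241  1.501  0.     1.401 -0.086]
```

View pics/w2.png

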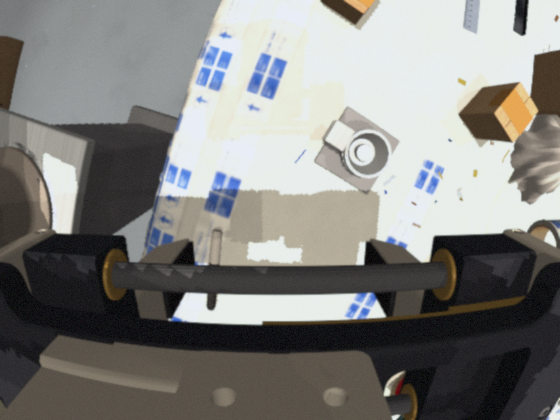

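The wrist view shows the stack at (365,152), tab at (340,132). The foot and rim fits agree: axis (0.536, 0.277), tab direction about 169°. Next I'll go over the tap.

```bash
python3 -m inch '[{"jaw":91,"tx":-4,"ty":-1.8,"tz":0,"ax":0,"ay":0,"az":10},{"jaw":91,"tx":-4,"ty":-1.8,"tz":0,"ax":0,"ay":0,"az":10},{"jaw":91,"tx":-4,"ty":-1.8,"tz":0,"ax":0,"ay":0,"az":10},{"jaw":91,"tx":-6.9,"ty":-1.96,"tz":0,"ax":0,"ay":0,"az":19.8},{"jaw":91,"tx":-6.9,"ty":-1.96,"tz":0,"ax":0,"ay":0,"az":19.8},{"jaw":91,"tx":-6.9,"ty":-1.96,"tz":0,"ax":0,"ay":0,"az":19.8},{"jaw":91,"tx":-6.9,"ty":-1.96,"tz":0,"ax":0,"ay":0,"az":19.8},{"jaw":91,"tx":-6.9,"ty":-1.96,"tz":0,"ax":0,"ay":0,"az":19.8},{"jaw":91,"tx":-6.9,"ty":-1.96,"tz":0,"ax":0,"ay":0,"az":19.8},{"jaw":91,"tx":-6.9,"ty":-1.96,"tz":0,"ax":0,"ay":0,"az":19.8}]'
python3 lk.py w3 can,.537,-.225,.12,.1,.112 hand,.552,-.222,.045,.142,.150 tap,.486,-.235,.03,.146,.154; python3 -c "
from h import *
rows((.486,-.235,.15),down(-78.6)); print(bot.observe()['joint_pos'].round(3))"
```

```text
time_s: 2.58
eef_pos: [0.4824, -0.2264, 0.3003]
eef_rot: [-0.0, 0.995, 0.096, -0.0]
ft_force: [0.1, 0.3, 0.5]
grip_width: 0.994
grasp_force: 0.0
can 15021 [ 0.5425 -0.2214  0.1077] ((539.9779663085938, -222.43362426757812), (170.10548400878906, 111.09491729736328), 11.54418659210205)
hand 900 [ 0.5527 -0.2194  0.1454] ((533.7039794921875, -223.1892547607422), (53.60291290283203, 61.61021041870117), 11.259331703186035)
tap 473 [ 0.4894 -0.2323  0.1491] ((489.28570556640625, -232.48475646972656), (45.289024353027344, 9.749324798583984), 16.537317276000977)
t [0.032 0.154 2.505] a [-0.01  0.   -0.07]
[-0.583  0.318  1.394  0.     1.431  0.795]
```

View pics/w3.png

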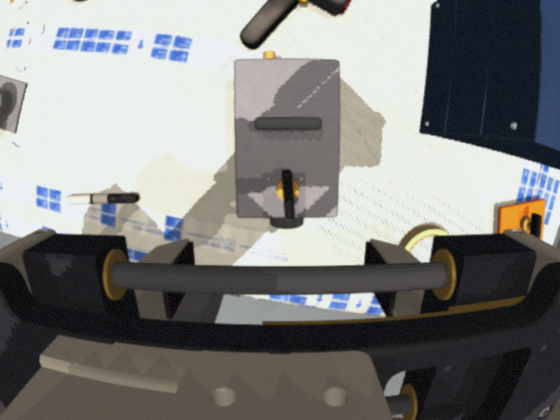

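The wrist view shows the lid with its handle at (288,124) and the tap at (289,195). Lid centre is (0.540,-0.222), tap (0.489,-0.2325), top 0.149, which matches the text. Descending to the tap.

```bash
python3 -c "
from h import *
rows((.4888,-.2327,.138),down(-76))"
```

```text
t [0.085 0.126 2.705] a [-0.01  0.   -0.59]
```

```bash
python3 -m inch '[{"jaw":60,"tx":0.085,"ty":0.126,"tz":0,"ax":0,"ay":0,"az":-0.6},{"jaw":60,"tx":0.085,"ty":0.126,"tz":1,"ax":0,"ay":0,"az":-0.6},{"jaw":60,"tx":0.085,"ty":0.126,"tz":1.9,"ax":0,"ay":0,"az":-0.6},{"jaw":60,"tx":0.085,"ty":0.126,"tz":2.4,"ax":0,"ay":0,"az":-0.6},{"jaw":60,"tx":0.085,"ty":0.126,"tz":2.7,"ax":0,"ay":0,"az":-0.6},{"jaw":40,"tx":0.085,"ty":0.126,"tz":2.7,"ax":0,"ay":0,"az":-0.6},{"jaw":6,"tx":0.085,"ty":0.126,"tz":2.7,"ax":0,"ay":0,"az":-0.6},{"jaw":6,"tx":0.085,"ty":0.126,"tz":2.7,"ax":0,"ay":0,"az":-0.6},{"jaw":6,"tx":0.085,"ty":0.126,"tz":2.7,"ax":0,"ay":0,"az":-0.6}]' 15
```

```text
time_s: 3.75
eef_pos: [0.489, -0.2343, 0.1393]
eef_rot: [0.0, 0.992, 0.123, 0.001]
ft_force: [0.1, 0.6, -0.4]
grip_width: 0.267
grasp_force: 0.0
```

```bash
python3 -m inch '[{"jaw":6,"tx":0,"ty":0,"tz":0,"ax":0,"ay":0,"az":0},{"jaw":6,"tx":0,"ty":0,"tz":0,"ax":0,"ay":0,"az":0},{"jaw":6,"tx":0,"ty":0,"tz":0,"ax":0,"ay":0,"az":0}]' 15; python3 -c "
from h import *
rows((.4888,-.2327,.138),down(9))"
```

```text
time_s: 4.12
eef_pos: [0.4886, -0.2342, 0.1387]
eef_rot: [-0.0, 0.992, 0.123, 0.0]
ft_force: [-1.2, 0.9, 2.2]
grip_width: 0.109
grasp_force: 14.9
t [ 0.009 -0.024  0.012] a [  0.    -0.   -16.97]
```

```bash
python3 -m inch '[{"jaw":6,"tx":0,"ty":0,"tz":0,"ax":0,"ay":0,"az":-2},{"jaw":6,"tx":0,"ty":0,"tz":0,"ax":0,"ay":0,"az":-4},{"jaw":6,"tx":0,"ty":0,"tz":0,"ax":0,"ay":0,"az":-6},{"jaw":6,"tx":0,"ty":0,"tz":0,"ax":0,"ay":0,"az":-8},{"jaw":6,"tx":0,"ty":0,"tz":0,"ax":0,"ay":0,"az":-10},{"jaw":6,"tx":0,"ty":0,"tz":0,"ax":0,"ay":0,"az":-12},{"jaw":6,"tx":0,"ty":0,"tz":0,"ax":0,"ay":0,"az":-14},{"jaw":6,"tx":0,"ty":0,"tz":0,"ax":0,"ay":0,"az":-16},{"jaw":6,"tx":0,"ty":0,"tz":0,"ax":0,"ay":0,"az":-17},{"jaw":6,"tx":0,"ty":0,"tz":0,"ax":0,"ay":0,"az":-17}]' 20; python3 -c "
from h import *
s=bot.observe();print(s['moment'],TR(s).as_matrix()[:,1].round(3))"
```

```text
time_s: 5.38
eef_pos: [0.4892, -0.2347, 0.1387]
eef_rot: [0.001, 0.649, 0.761, 0.0]
ft_force: [2.3, -1.1, 1.6]
grip_width: 0.107
grasp_force: 20.1
[-0.26118356 -0.29048172 -0.32263783] [0.988 0.157 0.001]
```

```bash
python3 -m inch '[{"jaw":50,"tx":0,"ty":0,"tz":0,"ax":0,"ay":0,"az":0},{"jaw":50,"tx":0,"ty":0,"tz":0,"ax":0,"ay":0,"az":0},{"jaw":50,"tx":0,"ty":0,"tz":-0.5,"ax":0,"ay":0,"az":0.5},{"jaw":50,"tx":0,"ty":0,"tz":-1.4,"ax":0,"ay":0,"az":0.5},{"jaw":50,"tx":0,"ty":0,"tz":-1.6,"ax":0,"ay":0,"az":-0.5},{"jaw":50,"tx":0,"ty":0,"tz":-1.6,"ax":0,"ay":0,"az":-0.5}]'
python3 lk.py w4 can,.537,-.225,.12,.1,.112 hand,.552,-.222,.036,.142,.150 tap,.489,-.2325,.03,.146,.154; python3 -c "
from h import *
rows((.5545,-.2194,.134),down(11.5))"
```

```text
time_s: 6.12
eef_pos: [0.4888, -0.2343, 0.2353]
eef_rot: [0.001, 0.632, 0.775, 0.0]
ft_force: [-0.6, -0.4, -0.3]
grip_width: 0.546
grasp_force: 0.0
can 17490 [ 0.5294 -0.2141  0.1077] ((539.4151611328125, -221.69375610351562), (169.8421173095703, 110.39686584472656), 12.332719802856445)
hand 1051 [ 0.5527 -0.2149  0.1453] ((553.8853759765625, -217.72213745117188), (12.341957092285156, 60.50835037231445), 11.699790000915527)
tap 777 [ 0.4887 -0.2313  0.1492] ((488.9756164550781, -232.45962524414062), (9.964123725891113, 45.44154357910156), 8.121376991271973)
t [0.018 1.129 1.669] a [-0. -0.  0.]
```

The tap now stands at 98.1° against the lid's 11.8°, about 1.505 rad, so it is at the stop. Next, the handle at (0.554,-0.218).

```bash
python3 -m inch '[{"jaw":40,"tx":0.02,"ty":0.6,"tz":0,"ax":0,"ay":0,"az":0},{"jaw":36,"tx":0.03,"ty":1.12,"tz":0.3,"ax":0,"ay":0,"az":0},{"jaw":36,"tx":0.03,"ty":1.12,"tz":0.9,"ax":0,"ay":0,"az":0},{"jaw":36,"tx":0.03,"ty":1.12,"tz":1.4,"ax":0,"ay":0,"az":0},{"jaw":36,"tx":0.03,"ty":1.12,"tz":1.67,"ax":0,"ay":0,"az":0},{"jaw":8,"tx":0.03,"ty":1.12,"tz":1.67,"ax":0,"ay":0,"az":0},{"jaw":8,"tx":0.03,"ty":1.12,"tz":1.67,"ax":0,"ay":0,"az":0},{"jaw":8,"tx":0.03,"ty":1.12,"tz":1.67,"ax":0,"ay":0,"az":0},{"jaw":8,"tx":0.03,"ty":1.12,"tz":1.67,"ax":0,"ay":0,"az":0}]' 40
```

```text
time_s: 7.3
eef_pos: [0.5546, -0.2193, 0.1356]
eef_rot: [0.001, 0.632, 0.775, 0.0]
ft_force: [-0.4, -1.5, 4.8]
grip_width: 0.124
grasp_force: 40.0
```

```bash
python3 -m inch '[{"jaw":8,"tx":0,"ty":0,"tz":-0.3,"ax":0,"ay":0,"az":0},{"jaw":8,"tx":0,"ty":0,"tz":-0.8,"ax":0,"ay":0,"az":0},{"jaw":8,"tx":0,"ty":0,"tz":-1.3,"ax":0,"ay":0,"az":0},{"jaw":8,"tx":0.6,"ty":0.2,"tz":-1.4,"ax":0,"ay":0,"az":0},{"jaw":8,"tx":1.4,"ty":0.45,"tz":-1.4,"ax":0,"ay":0,"az":0},{"jaw":8,"tx":2.2,"ty":0.7,"tz":-1.4,"ax":0,"ay":0,"az":0},{"jaw":8,"tx":2.9,"ty":0.9,"tz":-1.2,"ax":0,"ay":0,"az":0},{"jaw":8,"tx":3.24,"ty":1,"tz":-0.7,"ax":0,"ay":0,"az":0},{"jaw":8,"tx":3.24,"ty":1,"tz":0,"ax":0,"ay":0,"az":0},{"jaw":8,"tx":3.24,"ty":1,"tz":0.6,"ax":0,"ay":0,"az":0}]' 50; python3 -c "
from h import *
P=np.load('topP.npy')
for u,v in((229,236),(245,236),(262,233)): print(P[v,u].round(3))
print(bot.observe()['ft_force'])"
```

```text
time_s: 8.55
eef_pos: [0.5729, -0.0157, 0.0965]
eef_rot: [-0.001, 0.632, 0.775, -0.0]
ft_force: [0.9, -0.4, -4.9]
grip_width: 0.127
grasp_force: 50.0
[ 0.4    0.103 -0.003]
[0.4   0.038 0.011]
[ 0.413 -0.028  0.012]
[ 0.93206346 -0.41701879 -4.89184628]
```

```bash
python3 -m inch '[{"jaw":8,"tx":0,"ty":0,"tz":0.4,"ax":0,"ay":0,"az":0},{"jaw":8,"tx":0,"ty":0,"tz":0.6,"ax":0,"ay":0,"az":0},{"jaw":8,"tx":0,"ty":0,"tz":0.7,"ax":0,"ay":0,"az":0},{"jaw":8,"tx":0,"ty":0,"tz":0.7,"ax":0,"ay":0,"az":0}]' 50
```

```text
time_s: 9.05
eef_pos: [0.5739, -0.0165, 0.0566]
eef_rot: [0.0, 0.632, 0.775, 0.0]
ft_force: [0.4, -0.2, -4.6]
grip_width: 0.128
grasp_force: 50.0
```

```bash
python3 -m inch '[{"jaw":8,"tx":0,"ty":0,"tz":0.05,"ax":0,"ay":0,"az":0},{"jaw":8,"tx":0,"ty":0,"tz":0.07,"ax":0,"ay":0,"az":0},{"jaw":8,"tx":0,"ty":0,"tz":0.08,"ax":0,"ay":0,"az":0},{"jaw":8,"tx":0,"ty":0,"tz":0.08,"ax":0,"ay":0,"az":0}]' 50
```

```text
time_s: 9.55
eef_pos: [0.5739, -0.0164, 0.0519]
eef_rot: [0.0, 0.632, 0.775, 0.0]
ft_force: [0.7, 0.9, -1.7]
grip_width: 0.127
grasp_force: 50.0
```

```bash
python3 -m inch '[{"jaw":36,"tx":0,"ty":0,"tz":0,"ax":0,"ay":0,"az":0},{"jaw":36,"tx":0,"ty":0,"tz":0,"ax":0,"ay":0,"az":0},{"jaw":36,"tx":0,"ty":0,"tz":-1,"ax":0,"ay":0,"az":0},{"jaw":36,"tx":0,"ty":0,"tz":-2,"ax":0,"ay":0,"az":0},{"jaw":36,"tx":-1,"ty":-0.5,"tz":-3,"ax":0,"ay":0,"az":4},{"jaw":36,"tx":-2,"ty":-1,"tz":-3.2,"ax":0,"ay":0,"az":8},{"jaw":36,"tx":-3.2,"ty":-1.5,"tz":-3.2,"ax":0,"ay":0,"az":12},{"jaw":36,"tx":-3.2,"ty":-2,"tz":-3.2,"ax":0,"ay":0,"az":16},{"jaw":36,"tx":-3.2,"ty":-2,"tz":-3.2,"ax":0,"ay":0,"az":18},{"jaw":36,"tx":-3.2,"ty":-2,"tz":-3.2,"ax":0,"ay":0,"az":18}]'
```

```text
time_s: 10.8
eef_pos: [0.4943, -0.2298, 0.2439]
eef_rot: [0.0, 0.949, 0.315, 0.0]
ft_force: [0.8, -0.3, -0.1]
grip_width: 0.391
grasp_force: 0.0
```

```bash
python3 lk.py w5 can,.54,-.222,.12,.09,.102 tab,.54,-.222,.03,.088,.097 lid,.56,-.02,.11,.02,.027; python3 -c "
from h import *
s=bot.observe();print(s['eef_pos'])
rows((.54,-.222,.082),down(-78.5))"
```

```text
can 5460 [ 0.5433 -0.2205  0.0967] ((540.1514892578125, -222.5601806640625), (166.3479766845703, 106.63202667236328), 11.264477729797363)
tab 370 [ 0.5487 -0.2207  0.0928] ((548.7239990234375, -220.58702087402344), (10.496187210083008, 30.443012237548828), 11.613422393798828)
lid 8432 [ 0.5461 -0.0305  0.0239] ((553.404296875, -20.426673889160156), (159.31312561035156, 110.72432708740234), 11.845263481140137)
[ 0.49455022 -0.22934162  0.24386703]
t [0.682 0.348 2.698] a [ 0.01 -0.01  4.96]
```

View pics/w5.png

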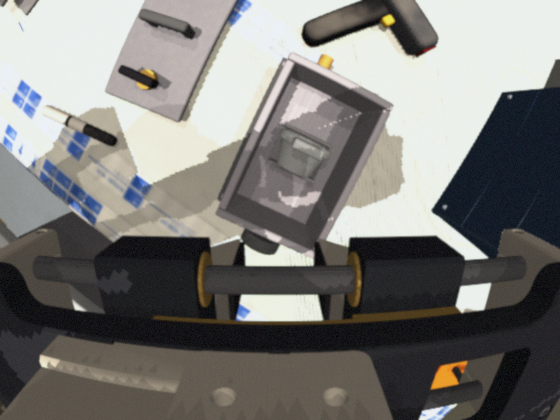

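The wrist view shows the open canister with the dish tab at about (303,147), mouth toward +x. The lid lies flat at upper left (170,60), its top at 0.024. Tab measured at (0.5487,-0.2206), top 0.093.

```bash
python3 -m inch '[{"jaw":40,"tx":0.3,"ty":0.2,"tz":0,"ax":0,"ay":0,"az":2},{"jaw":40,"tx":0.6,"ty":0.3,"tz":0,"ax":0,"ay":0,"az":4},{"jaw":40,"tx":0.82,"ty":0.36,"tz":0.5,"ax":0,"ay":0,"az":5},{"jaw":40,"tx":0.82,"ty":0.36,"tz":0.9,"ax":0,"ay":0,"az":5},{"jaw":40,"tx":0.82,"ty":0.36,"tz":0.9,"ax":0,"ay":0,"az":5}]';python3 -c "
from h import *
rows((.5487,-.2206,.082),down(-78.4))"
```

```text
time_s: 11.48
eef_pos: [0.5463, -0.2154, 0.1878]
eef_rot: [-0.001, 0.994, 0.107, -0.002]
ft_force: [-0.0, 0.7, 0.8]
grip_width: 0.438
grasp_force: 0.0
t [0.026 0.098 1.763] a [-0.03  0.04  0.15]
```

```bash
python3 -m inch '[{"jaw":40,"tx":0.03,"ty":0.09,"tz":0.4,"ax":0,"ay":0,"az":0.1},{"jaw":40,"tx":0.03,"ty":0.09,"tz":0.9,"ax":0,"ay":0,"az":0.1},{"jaw":40,"tx":0.03,"ty":0.09,"tz":1.3,"ax":0,"ay":0,"az":0.1},{"jaw":40,"tx":0.03,"ty":0.09,"tz":1.6,"ax":0,"ay":0,"az":0.1},{"jaw":40,"tx":0.03,"ty":0.09,"tz":1.75,"ax":0,"ay":0,"az":0.1},{"jaw":40,"tx":0.03,"ty":0.09,"tz":1.75,"ax":0,"ay":0,"az":0.1}]';python3 -c "
from h import *
rows((.5487,-.2206,.082),down(-78.4))"
```

```text
time_s: 12.22
eef_pos: [0.5503, -0.2212, 0.085]
eef_rot: [0.0, 0.995, 0.102, 0.0]
ft_force: [0.3, -0.6, -0.0]
grip_width: 0.436
grasp_force: 0.0
t [-0.023 -0.015  0.05 ] a [ 0.   -0.    0.02]
```

```bash
python3 -m inch '[{"jaw":40,"tx":-0.02,"ty":-0.01,"tz":0.04,"ax":0,"ay":0,"az":0},{"jaw":26,"tx":-0.02,"ty":-0.01,"tz":0.04,"ax":0,"ay":0,"az":0},{"jaw":26,"tx":-0.02,"ty":-0.01,"tz":0.04,"ax":0,"ay":0,"az":0},{"jaw":26,"tx":-0.02,"ty":-0.01,"tz":0.04,"ax":0,"ay":0,"az":0}]' 45;python3 -m inch '[{"jaw":26,"tx":0,"ty":0,"tz":-0.3,"ax":0,"ay":0,"az":0},{"jaw":26,"tx":0,"ty":0,"tz":-0.8,"ax":0,"ay":0,"az":0},{"jaw":26,"tx":0,"ty":0,"tz":-1.6,"ax":0,"ay":0,"az":0},{"jaw":26,"tx":0,"ty":0,"tz":-2.4,"ax":0,"ay":0,"az":0},{"jaw":26,"tx":0,"ty":0,"tz":-2.6,"ax":0,"ay":0,"az":0},{"jaw":26,"tx":0,"ty":0,"tz":-2.6,"ax":0,"ay":0,"az":0}]' 45; python3 -c "
from h import *
s=bot.observe();print(s['ft_force'],s['joint_pos'].round(3))
rows((.47,.145,.24),down(-90))"
```

```text
time_s: 12.72
eef_pos: [0.549, -0.2208, 0.0825]
eef_rot: [0.0, 0.995, 0.102, 0.0]
ft_force: [-0.0, 0.2, 1.3]
grip_width: 0.322
grasp_force: 45.0
time_s: 13.48
eef_pos: [0.5487, -0.2206, 0.2381]
eef_rot: [0.0, 0.995, 0.102, 0.0]
ft_force: [0.1, 0.3, -1.0]
grip_width: 0.319
grasp_force: 44.9
[ 0.08163771  0.3401291  -1.04497437] [-0.512  0.466  1.337  0.     1.337  0.855]
t [-0.051 -6.233 -0.033] a [ 0.   -0.    2.34]
```

```bash
cat > kin.py <<'E'
from h import *
D=np.array([[.342,1.524,.17183,.49574,.24013],[.234,1.626,.2525,.401,.2582],[.241,1.501,.4495,.2017,.3001],[.318,1.394,.4824,-.2264,.3003],[.466,1.337,.5487,-.2206,.2381]])
r=np.hypot(D[:,2],D[:,3]);z=D[:,4];a=D[:,0];b=a+D[:,1];n=len(r)
# unknown: a1, c=d-L5, L1, L2, e
A=np.zeros((2*n,5));A[:n,0]=1;A[n:,1]=1;A[:n,2]=np.sin(a);A[n:,2]=np.cos(a);A[:n,3]=np.sin(b);A[n:,3]=np.cos(b);A[:n,4]=np.cos(b);A[n:,4]=-np.sin(b)
x,res,rk,sv=np.linalg.lstsq(A,np.r_[r,z],rcond=None)
if __name__=='__main__':
    print(x.round(4),np.abs(A@x-np.r_[r,z]).max(),sv)
    s=bot.observe(); print(s['moment'],s['joint_torque'].round(1))
E
python3 kin.py
```

```text
[ 0.0019 -0.0799  0.504   0.3837  0.0449] 0.0003093363944964844 [3.86842823 3.16077467 0.16426899 0.09748567 0.09098762]
[-0.07593383  0.1936413   0.01996813] [  0.  -52.7 -26.8   0.1   0.1   0. ]
```

```bash
cat > ik.py <<'E'
from kin import *
from scipy.optimize import least_squares
lo=np.array([-2.53,-.77,.04,-1,.28,-3.11]);hi=np.array([2.53,2.02,2.7,4.14,2.66,3.11])
L5,SG=.26,1
def fk(q):
    a1,c,L1,L2,e=x; d=c+L5; q1,q2,q3,q4,q5,q6=q; b=q2+q3
    p=np.array([a1+L1*np.sin(q2)+L2*np.sin(b)+e*np.cos(b),0,d+L1*np.cos(q2)+L2*np.cos(b)-e*np.sin(b)])
    R=Ro.from_euler('ZYZYZ',[q1,b,SG*q4,q5,q6+np.pi/2]); return Ro.from_euler('z',q1).apply(p)+R.apply([0,0,L5]),R
def err(q,p,R):
    P,Q=fk(q); return np.r_[(P-p)*5,(Q.inv()*R).as_rotvec()]
def ik(p,R,q0):
    s=least_squares(err,np.clip(q0,lo+1e-6,hi-1e-6),args=(p,R),bounds=(lo,hi)); return s.x,np.linalg.norm(s.fun)
def tool(psi,phi): # tool z horiz heading psi deg, tilted phi from down; tool x = up side
    return down(psi-90)*Ro.from_euler('y',phi,degrees=True)
if __name__=='__main__':
    q=bot.observe()['joint_pos'];P,R=fk(q);print(P,(R.inv()*TR(bot.observe())).magnitude())
    for L5 in(.22,.28):
     for SG in(1,-1):
      for psi in(0,20,-40,60,90,120,-90,-120,-60,180):
        u=-np.array([np.cos(np.radians(psi)),np.sin(np.radians(psi)),0])
        q,f=None,0; out=[]
        q0=np.array([.25,.45,1.35,0,1.34,np.radians(14-psi+90)]); q0[5]=(q0[5]+np.pi)%(2*np.pi)-np.pi
        for phi in(0,15,30,45,55,65,75):
            p=np.array([.55,.145,0])+u*.04+[0,0,.06+.1*(1-phi/75)]
            q0,f=ik(p,tool(psi,phi),q0)
            if f<.01: best=(phi,q0.round(2).tolist())
            else: break
        print(L5,SG,psi,*best)
E
python3 ik.py
```

```text
Traceback (most recent call last):
  File "ik.py", line 16, in <module>
    q=bot.observe()['joint_pos'];P,R=fk(q);print(P,(R.inv()*TR(bot.observe())).magnitude())
                                     ~~^^^
  File "ik.py", line 8, in fk
    R=Ro.from_euler('ZYZYZ',[q1,b,SG*q4,q5,q6+np.pi/2]); return Ro.from_euler('z',q1).apply(p)+R.apply([0,0,L5]),R
  File "scipy/spatial/transform/_rotation.pyx", line 1413, in scipy.spatial.transform._rotation.Rotation.from_euler
ValueError: Expected axis specification to be a non-empty string of upto 3 characters, got ZYZYZ
```

```bash
sed -i "s/R=Ro.from_euler('ZYZYZ',\[q1,b,SG\*q4,q5,q6+np.pi\/2\])/R=Ro.from_euler('ZYZ',[q1,b,SG*q4])*Ro.from_euler('YZ',[q5,q6+np.pi\/2])/" ik.py; python3 ik.py
```

```text
[ 0.51576193 -0.28979447  0.23799978] 3.2015439059452974e-16
0.22 1 0 30 [0.35, 0.37, 1.98, -0.53, 0.34, 2.38]
0.22 1 20 30 [0.23, 0.36, 1.99, 0.23, 0.28, 1.25]
0.22 1 -40 15 [0.41, 0.44, 1.69, -0.3, 0.91, 2.85]
0.22 1 60 75 [-0.17, 0.79, 2.05, 1.83, 1.22, -1.27]
0.22 1 90 75 [-0.19, 0.88, 1.69, 1.27, 1.45, -1.0]
0.22 1 120 75 [-0.11, 1.01, 1.31, 0.93, 1.82, -0.91]
0.22 1 -90 75 [0.63, 1.0, 1.31, -0.94, 1.81, -2.23]
0.22 1 -120 75 [0.49, 1.14, 0.96, -0.67, 2.19, -2.16]
0.22 1 -60 0 [0.33, 0.48, 1.54, 0.0, 1.12, 2.94]
0.22 1 180 75 [0.18, 1.24, 0.73, 0.28, 2.46, -1.31]
0.22 -1 0 30 [0.35, 0.37, 1.98, 0.53, 0.34, 2.38]
0.22 -1 20 30 [0.23, 0.36, 1.99, -0.23, 0.28, 1.25]
0.22 -1 -40 15 [0.41, 0.44, 1.69, 0.3, 0.91, 2.85]
0.22 -1 60 30 [0.03, 0.44, 1.85, -0.73, 0.7, 0.02]
0.22 -1 90 45 [-0.09, 0.63, 1.68, -0.89, 1.13, -0.62]
0.22 -1 120 75 [-0.11, 1.01, 1.31, -0.93, 1.82, -0.91]
0.22 -1 -90 75 [0.63, 1.0, 1.31, 0.94, 1.81, -2.23]
0.22 -1 -120 75 [0.49, 1.14, 0.96, 0.67, 2.19, -2.16]
0.22 -1 -60 0 [0.33, 0.48, 1.54, -0.0, 1.12, 2.94]
0.22 -1 180 75 [0.18, 1.24, 0.73, -0.28, 2.46, -1.31]
0
[... 334 characters left out ...]
17, -0.89, 1.87, -2.22]
0.28 1 -120 75 [0.53, 1.3, 0.7, -0.68, 2.28, -2.21]
0.28 1 -60 0 [0.33, 0.48, 1.54, 0.0, 1.12, 2.94]
0.28 1 180 75 [0.17, 1.47, 0.29, 0.36, 2.66, -1.21]
0.28 -1 0 30 [0.37, 0.34, 2.06, 0.64, 0.31, 2.52]
0.28 -1 20 15 [0.24, 0.35, 1.86, -0.05, 0.68, 1.42]
0.28 -1 -40 15 [0.44, 0.44, 1.71, 0.3, 0.91, 2.88]
0.28 -1 60 30 [-0.02, 0.43, 1.9, -0.76, 0.69, -0.06]
0.28 -1 90 55 [-0.22, 0.76, 1.67, -1.0, 1.25, -0.83]
0.28 -1 120 75 [-0.17, 1.12, 1.16, -0.89, 1.87, -0.92]
0.28 -1 -90 75 [0.69, 1.12, 1.17, 0.89, 1.87, -2.22]
0.28 -1 -120 75 [0.53, 1.3, 0.7, 0.68, 2.28, -2.21]
0.28 -1 -60 0 [0.33, 0.48, 1.54, -0.0, 1.12, 2.94]
0.28 -1 180 75 [0.17, 1.47, 0.29, -0.36, 2.66, -1.21]
```

```bash
python3 -m inch '[{"jaw":26,"tx":0.1,"ty":-0.4,"tz":0,"ax":0,"ay":0,"az":-1.5},{"jaw":26,"tx":0.3,"ty":-1.1,"tz":0,"ax":0,"ay":0,"az":-3.5},{"jaw":26,"tx":0.5,"ty":-1.9,"tz":0,"ax":0,"ay":0,"az":-5.5},{"jaw":26,"tx":0.7,"ty":-2.7,"tz":0,"ax":0,"ay":0,"az":-7.5},{"jaw":26,"tx":0.9,"ty":-3.5,"tz":0,"ax":0,"ay":0,"az":-9.5},{"jaw":26,"tx":1.1,"ty":-4.2,"tz":0,"ax":0,"ay":0,"az":-11.5},{"jaw":26,"tx":1.2,"ty":-4.8,"tz":0,"ax":0,"ay":0,"az":-13.5},{"jaw":26,"tx":1.25,"ty":-5.2,"tz":0,"ax":0,"ay":0,"az":-15.5},{"jaw":26,"tx":1.31,"ty":-5.44,"tz":0,"ax":0,"ay":0,"az":-17.5},{"jaw":26,"tx":1.31,"ty":-5.44,"tz":0,"ax":0,"ay":0,"az":-18.7}]' 45;  python3 -m inch '[{"jaw":26,"tx":0,"ty":0,"tz":0,"ax":0,"ay":1.5,"az":0},{"jaw":26,"tx":0,"ty":0,"tz":0,"ax":0,"ay":3,"az":0},{"jaw":26,"tx":0,"ty":0,"tz":0,"ax":0,"ay":4,"az":0},{"jaw":26,"tx":0,"ty":0,"tz":0,"ax":0,"ay":4,"az":0}]' 45; python3 -c "
from ik import *
s=bot.observe();q=s['joint_pos'];print(q.round(3),TR(s).as_matrix().round(3).tolist())
import ik
for ik.SG in(1,-1): P,R=fk(q); print(P,s['eef_pos'],(R.inv()*TR(s)).magnitude())"
```

```text
time_s: 14.72
eef_pos: [0.5585, 0.1161, 0.2354]
eef_rot: [-0.002, 0.605, 0.796, -0.001]
ft_force: [0.4, 0.6, -0.8]
grip_width: 0.323
grasp_force: 44.9
time_s: 15.22
eef_pos: [0.5591, 0.1135, 0.2353]
eef_rot: [-0.14, 0.6, 0.781, 0.104]
ft_force: [0.2, -0.1, -1.4]
grip_width: 0.32
grasp_force: 44.9
[-0.108  0.475  1.382  0.327  1.428 -0.44 ] [[-0.242, 0.966, -0.093], [0.908, 0.259, 0.33], [0.343, -0.005, -0.939]]
[0.56012901 0.02244563 0.23232412] [0.55905949 0.11351042 0.23530853] 1.4637612725888058e-16
[ 0.54230439 -0.14196572  0.23232412] [0.55905949 0.11351042 0.23530853] 0.6542308633270121
```

Tilting works in this direction; continue to 55° and lower.

```bash
python3 -m inch '[{"jaw":26,"tx":0,"ty":0,"tz":0,"ax":0,"ay":1.5,"az":0},{"jaw":26,"tx":0,"ty":0,"tz":0,"ax":0,"ay":3,"az":0},{"jaw":26,"tx":0,"ty":0,"tz":0,"ax":0,"ay":4.5,"az":0},{"jaw":26,"tx":0,"ty":0,"tz":0,"ax":0,"ay":6,"az":0},{"jaw":26,"tx":0,"ty":0,"tz":0,"ax":0,"ay":7,"az":0},{"jaw":26,"tx":0,"ty":0,"tz":0,"ax":0,"ay":7,"az":0},{"jaw":26,"tx":0,"ty":0,"tz":0,"ax":0,"ay":7,"az":0}]' 45; python3 -c "
from h import *
s=bot.observe();q=s['joint_pos'];print(q.round(3),TR(s).as_matrix().round(3).tolist())
rows((.56,.113,.1))
d=grab('scene'); P=cloud(d); e=d['image'];
K=d['camera_matrix'];c=d['R']@np.array(s['eef_pos'])+d['t'];u,v=(K@c)[:2]/c[2];print(u,v)
x0,y0=int(u)-60,int(v)-50; cv2.imwrite('pics/s1.png',cv2.resize(e[y0:y0+100,x0:x0+130],None,fx=5,fy=5,interpolation=2)[...,::-1])"
```

```text
time_s: 16.1
eef_pos: [0.5594, 0.1155, 0.2379]
eef_rot: [-0.366, 0.539, 0.705, 0.28]
ft_force: [-0.5, 0.4, -0.7]
grip_width: 0.321
grasp_force: 44.9
[-0.317  0.664  1.362  0.762  1.723 -0.709] [[-0.151, 0.965, -0.215], [0.555, 0.263, 0.789], [0.818, -0.001, -0.576]]
t [-1.905e+00 -1.000e-03  1.287e+00] a [0. 0. 0.]
241.0974324345647 154.9957826226079
```

View pics/s1.png

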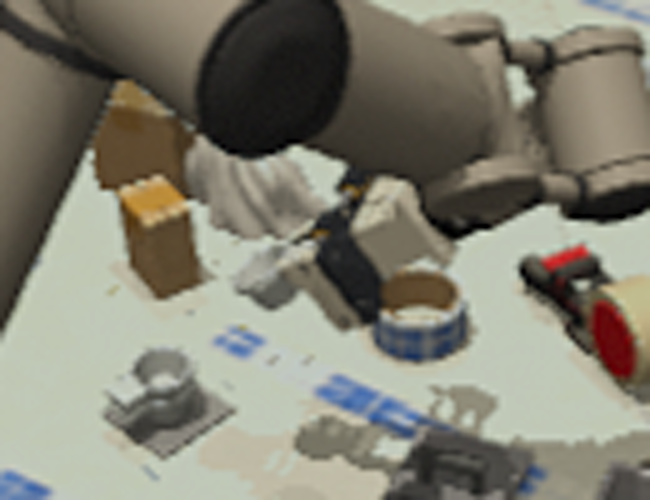

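The crop shows the dish tilted mouth-up in the gripper at about (268,275), stack at (160,390), lid at lower centre. Lowering.

```bash
python3 -m inch '[{"jaw":26,"tx":-0.5,"ty":0,"tz":0.35,"ax":0,"ay":0,"az":0},{"jaw":26,"tx":-1.1,"ty":0,"tz":0.775,"ax":0,"ay":0,"az":0},{"jaw":26,"tx":-1.6,"ty":0,"tz":1.127,"ax":0,"ay":0,"az":0},{"jaw":26,"tx":-1.95,"ty":0,"tz":1.373,"ax":0,"ay":0,"az":0},{"jaw":26,"tx":-2.18,"ty":0,"tz":1.535,"ax":0,"ay":0,"az":0},{"jaw":26,"tx":-2.25,"ty":0,"tz":1.585,"ax":0,"ay":0,"az":0},{"jaw":26,"tx":-2.25,"ty":0,"tz":1.585,"ax":0,"ay":0,"az":0}]' 45
```

```text
time_s: 17.02
eef_pos: [0.5599, 0.1153, 0.0735]
eef_rot: [-0.366, 0.539, 0.705, 0.281]
ft_force: [-0.1, 0.3, -0.6]
grip_width: 0.324
grasp_force: 44.9
```

```bash
python3 -m inch '[{"jaw":26,"tx":-0.07,"ty":0,"tz":0.05,"ax":0,"ay":0,"az":0},{"jaw":26,"tx":-0.12,"ty":0,"tz":0.085,"ax":0,"ay":0,"az":0},{"jaw":26,"tx":-0.15,"ty":0,"tz":0.105,"ax":0,"ay":0,"az":0},{"jaw":26,"tx":-0.15,"ty":0,"tz":0.105,"ax":0,"ay":0,"az":0}]' 45
```

```text
time_s: 17.52
eef_pos: [0.5595, 0.1153, 0.0619]
eef_rot: [-0.367, 0.539, 0.704, 0.281]
ft_force: [0.0, -0.4, -0.9]
grip_width: 0.32
grasp_force: 44.9
```

```bash
python3 -m inch '[{"jaw":26,"tx":-0.03,"ty":0,"tz":0.02,"ax":0,"ay":0,"az":0},{"jaw":26,"tx":-0.045,"ty":0,"tz":0.03,"ax":0,"ay":0,"az":0},{"jaw":26,"tx":-0.045,"ty":0,"tz":0.03,"ax":0,"ay":0,"az":0}]' 20
```

```text
time_s: 17.9
eef_pos: [0.5596, 0.1152, 0.0589]
eef_rot: [-0.367, 0.539, 0.704, 0.281]
ft_force: [0.4, -0.6, 1.0]
grip_width: 0.322
grasp_force: 20.0
```

```bash
python3 -m inch '[{"jaw":60,"tx":0,"ty":0,"tz":0,"ax":0,"ay":0,"az":0},{"jaw":60,"tx":0,"ty":0,"tz":0,"ax":0,"ay":0,"az":0},{"jaw":60,"tx":0,"ty":0,"tz":0,"ax":0,"ay":0,"az":0},{"jaw":60,"tx":0,"ty":0,"tz":0,"ax":0,"ay":0,"az":0},{"jaw":60,"tx":0,"ty":0,"tz":-0.4,"ax":0,"ay":0,"az":0},{"jaw":60,"tx":0,"ty":0,"tz":-0.9,"ax":0,"ay":0,"az":0},{"jaw":60,"tx":1,"ty":0,"tz":-1.4,"ax":0,"ay":0,"az":0},{"jaw":60,"tx":2,"ty":0,"tz":-1.8,"ax":0,"ay":-1.5,"az":0},{"jaw":60,"tx":2.4,"ty":0,"tz":-1.8,"ax":0,"ay":-3.5,"az":0},{"jaw":60,"tx":2.4,"ty":0,"tz":-1.8,"ax":0,"ay":-5.5,"az":0}]' 20; python3 -c "
from h import *
rows((.55,.12,.27),down(15))"
```

```text
time_s: 19.15
eef_pos: [0.5617, 0.1099, 0.2421]
eef_rot: [-0.184, 0.59, 0.773, 0.145]
ft_force: [-0.1, 0.2, -0.9]
grip_width: 0.653
grasp_force: 0.0
t [ 0.403 -0.142 -0.318] a [ 0.06 -5.42  0.05]
```

```bash
python3 -m inch '[{"jaw":85,"tx":0.4,"ty":-0.14,"tz":-0.3,"ax":0,"ay":-2,"az":0},{"jaw":85,"tx":0.4,"ty":-0.14,"tz":-0.3,"ax":0,"ay":-4,"az":0},{"jaw":85,"tx":0.4,"ty":-0.14,"tz":-0.3,"ax":0,"ay":-5.4,"az":0},{"jaw":85,"tx":0.4,"ty":-0.14,"tz":-0.3,"ax":0,"ay":-5.4,"az":0},{"jaw":85,"tx":0.4,"ty":-0.14,"tz":-0.3,"ax":0,"ay":-5.4,"az":0}]'; python3 lk.py w6 dish,.55,.15,.08,.03,.045 low,.55,.15,.08,.005,.03 foot,.536,.277,.08,.004,.009 rim,.536,.277,.075,.057,.064 lid,.56,-.02,.12,.019,.029
```

```text
time_s: 19.77
eef_pos: [0.5494, 0.1197, 0.2653]
eef_rot: [-0.005, 0.608, 0.794, 0.003]
ft_force: [-0.2, -0.2, 0.1]
grip_width: 0.926
grasp_force: 0.0
dish 1218 [0.5608 0.1186 0.0352] ((559.1436767578125, 123.20549011230469), (58.371002197265625, 83.920166015625), 15.229385375976562)
low 922 [0.5575 0.1352 0.0179] ((557.9791259765625, 166.71524047851562), (125.4721908569336, 47.132720947265625), 86.65079498291016)
foot 2227 [0.5401 0.2615 0.0057] ((536.7125244140625, 276.5257873535156), (90.77094268798828, 89.71991729736328), 79.37466430664062)
rim 1274 [0.5166 0.28   0.0595] ((524.0616455078125, 278.39239501953125), (59.50797653198242, 84.53153228759766), 80.8293228149414)
lid 4573 [ 0.56   -0.016   0.0241] ((559.3045043945312, -18.388458251953125), (169.23606872558594, 110.88026428222656), 11.925065040588379)
```

View pics/w6.png

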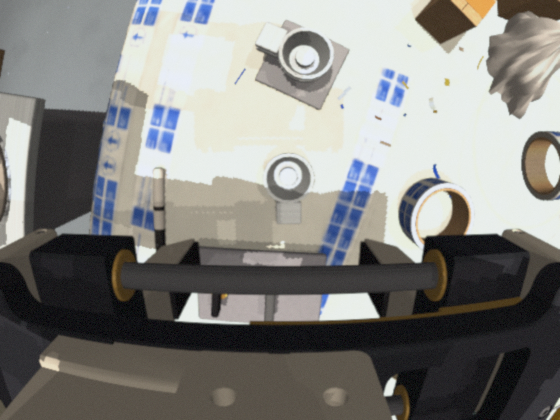

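The wrist view shows the dish flat and mouth up at (289,178), tab at (288,211), with the stack at (304,55) and the lid at (268,285). Dish axis (0.556,0.135), tab 285°; nest (0.5364,0.2766), tab 169.7°.

```bash
python3 -c "
from h import *
rows((.5559,.1353,.037),down(15.2))"
```

```text
t [0.19  0.176 3.805] a [-0.01 -0.12 -0.02]
```

```bash
python3 -m inch '[{"jaw":85,"tx":0.19,"ty":0.176,"tz":0.5,"ax":0,"ay":-0.1,"az":0},{"jaw":85,"tx":0.19,"ty":0.176,"tz":1.4,"ax":0,"ay":-0.1,"az":0},{"jaw":85,"tx":0.19,"ty":0.176,"tz":2.2,"ax":0,"ay":-0.1,"az":0},{"jaw":85,"tx":0.19,"ty":0.176,"tz":2.9,"ax":0,"ay":-0.1,"az":0},{"jaw":85,"tx":0.19,"ty":0.176,"tz":3.1,"ax":0,"ay":-0.1,"az":0},{"jaw":85,"tx":0.19,"ty":0.176,"tz":3.1,"ax":0,"ay":-0.1,"az":0}]'; python3 -c "
from h import *
rows((.5559,.1353,.037),down(15.2))"
```

```text
time_s: 20.58
eef_pos: [0.5567, 0.1345, 0.0797]
eef_rot: [-0.0, 0.608, 0.794, -0.0]
ft_force: [0.3, 0.3, 1.0]
grip_width: 0.924
grasp_force: 0.0
t [ 0.016 -0.009  0.712] a [-0.01 -0.01 -0.02]
```

```bash
python3 -m inch '[{"jaw":85,"tx":0.01,"ty":-0.01,"tz":0.4,"ax":0,"ay":0,"az":0},{"jaw":85,"tx":0.01,"ty":-0.01,"tz":0.7,"ax":0,"ay":0,"az":0},{"jaw":85,"tx":0.01,"ty":-0.01,"tz":0.7,"ax":0,"ay":0,"az":0},{"jaw":58,"tx":0.01,"ty":-0.01,"tz":0.7,"ax":0,"ay":0,"az":0},{"jaw":58,"tx":0.01,"ty":-0.01,"tz":0.7,"ax":0,"ay":0,"az":0},{"jaw":58,"tx":0.01,"ty":-0.01,"tz":0.7,"ax":0,"ay":0,"az":0},{"jaw":57,"tx":0.01,"ty":-0.01,"tz":0.7,"ax":0,"ay":0,"az":0}]' 20
```

```text
time_s: 21.45
eef_pos: [0.5559, 0.1357, 0.0383]
eef_rot: [0.0, 0.608, 0.794, 0.0]
ft_force: [-0.8, 0.1, 2.9]
grip_width: 0.631
grasp_force: 20.0
```

```bash
python3 -m inch '[{"jaw":57,"tx":0,"ty":0,"tz":-0.2,"ax":0,"ay":0,"az":0},{"jaw":57,"tx":0,"ty":0,"tz":-0.8,"ax":0,"ay":0,"az":0},{"jaw":57,"tx":0,"ty":0,"tz":-1.5,"ax":0,"ay":0,"az":1},{"jaw":57,"tx":0.2,"ty":0.05,"tz":-1.8,"ax":0,"ay":0,"az":3},{"jaw":57,"tx":0.5,"ty":0.1,"tz":-1.8,"ax":0,"ay":0,"az":5},{"jaw":57,"tx":0.8,"ty":0.1,"tz":-1.8,"ax":0,"ay":0,"az":7},{"jaw":57,"tx":1.2,"ty":0.15,"tz":-1.8,"ax":0,"ay":0,"az":9},{"jaw":57,"tx":1.6,"ty":0.2,"tz":-1.8,"ax":0,"ay":0,"az":11},{"jaw":57,"tx":2,"ty":0.25,"tz":-1.8,"ax":0,"ay":0,"az":13},{"jaw":57,"tx":2.2,"ty":0.3,"tz":-1.8,"ax":0,"ay":0,"az":15}]' 25; python3 -c "
from h import *
s=bot.observe();print(s['joint_pos'].round(2))
rows((.5364,.2766,.145),down(-100.4))"
```

```text
time_s: 22.7
eef_pos: [0.538, 0.269, 0.1464]
eef_rot: [-0.0, 0.966, 0.258, 0.0]
ft_force: [0.5, -0.2, -1.4]
grip_width: 0.638
grasp_force: 25.0
[0.34 0.56 1.44 0.   1.14 1.38]
t [ 0.041 -0.123  0.024] a [-0.   -0.    8.06]
```

```bash
python3 -m inch '[{"jaw":57,"tx":0.04,"ty":-0.123,"tz":0,"ax":0,"ay":0,"az":2},{"jaw":57,"tx":0.04,"ty":-0.123,"tz":0,"ax":0,"ay":0,"az":4},{"jaw":57,"tx":0.04,"ty":-0.123,"tz":0,"ax":0,"ay":0,"az":6},{"jaw":57,"tx":0.04,"ty":-0.123,"tz":0,"ax":0,"ay":0,"az":8},{"jaw":57,"tx":0.04,"ty":-0.123,"tz":0,"ax":0,"ay":0,"az":8.06},{"jaw":57,"tx":0.04,"ty":-0.123,"tz":0,"ax":0,"ay":0,"az":8.06}]' 25; python3 -c "
from h import *
s=bot.observe();p=np.array(s['eef_pos']);print(p,TR(s).as_matrix()[:,1])
rows((.5364,.2766,.08),down(-100.4))
for n in('scene','top','wrist'):
    d=grab(n);P=wcloud(d) if n=='wrist' else cloud(d)
    q=near(P,(.49,.285),.03);k=q[(q[:,2]>p[2]-.007)&(q[:,2]<p[2]+.008)]
    print(n,len(k),k.mean(0) if len(k) else '',rect(k) if len(k)>5 else '')
    if n=='scene':
        K=d['camera_matrix'];c=d['R']@(p-[0,0,.04])+d['t'];u,v=((K@c)[:2]/c[2]).astype(int)
        cv2.imwrite('pics/s2.png',cv2.resize(d['image'][v-40:v+40,u-50:u+50],None,fx=6,fy=6,interpolation=2)[...,::-1])"
```

```text
time_s: 23.45
eef_pos: [0.5367, 0.2754, 0.1461]
eef_rot: [-0.0, 0.996, -0.087, 0.0]
ft_force: [0.8, -0.8, -0.4]
grip_width: 0.631
grasp_force: 25.0
[0.53673936 0.27537501 0.1460982 ] [-1.72558310e-01 -9.84999292e-01 -1.54979286e-04]
t [-0.009 -0.019  1.102] a [-0.   -0.    0.09]
scene 38 [0.49593676 0.27894758 0.14439622] ((497.00555419921875, 280.5292663574219), (36.61521911621094, 32.654014587402344), 79.02609252929688)
top 13 [0.49640872 0.27014042 0.14354118] ((496.0279541015625, 268.89654541015625), (22.163293838500977, 8.614067077636719), 18.785797119140625)
wrist 910 [0.50990324 0.28113604 0.14228815] ((510.077880859375, 281.245849609375), (36.78268051147461, 10.977592468261719), 79.74508666992188)
```

View pics/s2.png

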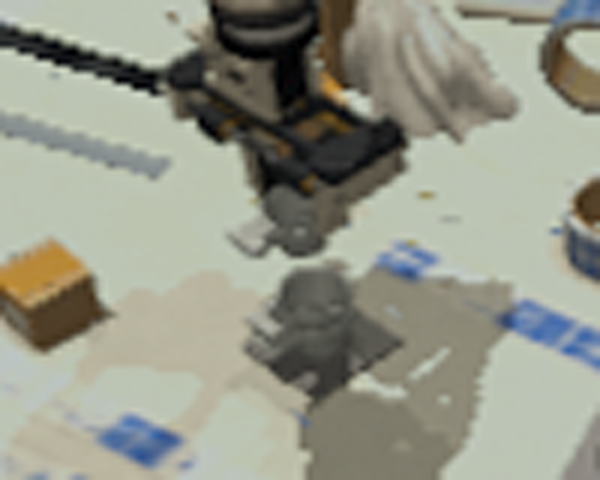

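The crop shows the dish held level at (295,220), its tab (245,238) above the stack tab (262,338). Lowering gently.

```bash
python3 -m inch '[{"jaw":57,"tx":0,"ty":-0.02,"tz":0.2,"ax":0,"ay":0,"az":0.1},{"jaw":57,"tx":0,"ty":-0.02,"tz":0.45,"ax":0,"ay":0,"az":0.1},{"jaw":57,"tx":0,"ty":-0.02,"tz":0.65,"ax":0,"ay":0,"az":0.1},{"jaw":57,"tx":0,"ty":-0.02,"tz":0.75,"ax":0,"ay":0,"az":0.1},{"jaw":57,"tx":0,"ty":-0.02,"tz":0.8,"ax":0,"ay":0,"az":0.1},{"jaw":57,"tx":0,"ty":-0.02,"tz":0.8,"ax":0,"ay":0,"az":0.1}]' 20; python3 -m inch '[{"jaw":57,"tx":0,"ty":0,"tz":0.05,"ax":0,"ay":0,"az":0},{"jaw":57,"tx":0,"ty":0,"tz":0.1,"ax":0,"ay":0,"az":0},{"jaw":57,"tx":0,"ty":0,"tz":0.15,"ax":0,"ay":0,"az":0},{"jaw":57,"tx":0,"ty":0,"tz":0.15,"ax":0,"ay":0,"az":0}]' 20
```

```text
time_s: 24.35
eef_pos: [0.5371, 0.2766, 0.0979]
eef_rot: [-0.0, 0.996, -0.093, 0.0]
ft_force: [-0.1, -0.3, -0.5]
grip_width: 0.633
grasp_force: 20.0
time_s: 24.85
eef_pos: [0.5368, 0.2765, 0.0885]
eef_rot: [0.0, 0.996, -0.093, -0.0]
ft_force: [1.1, 0.1, 0.4]
grip_width: 0.632
grasp_force: 20.0
```

```bash
python3 -m inch '[{"jaw":57,"tx":0,"ty":0,"tz":0.04,"ax":0,"ay":0,"az":0},{"jaw":57,"tx":0,"ty":0,"tz":0.08,"ax":0,"ay":0,"az":0},{"jaw":57,"tx":0,"ty":0,"tz":0.11,"ax":0,"ay":0,"az":0},{"jaw":57,"tx":0,"ty":0,"tz":0.11,"ax":0,"ay":0,"az":0}]' 15;
```

```text
time_s: 25.35
eef_pos: [0.5369, 0.2765, 0.082]
eef_rot: [0.0, 0.996, -0.093, -0.0]
ft_force: [0.3, 1.2, -1.6]
grip_width: 0.634
grasp_force: 15.0
```

```bash
python3 -m inch '[{"jaw":57,"tx":0,"ty":0,"tz":0.02,"ax":0,"ay":0,"az":0},{"jaw":57,"tx":0,"ty":0,"tz":0.035,"ax":0,"ay":0,"az":0},{"jaw":57,"tx":0,"ty":0,"tz":0.035,"ax":0,"ay":0,"az":0}]' 10;
```

```text
time_s: 25.72
eef_pos: [0.5371, 0.2766, 0.0804]
eef_rot: [-0.0, 0.996, -0.093, 0.0]
ft_force: [-0.6, -0.1, 0.8]
grip_width: 0.636
grasp_force: 10.0
```

```bash
python3 -m inch '[{"jaw":80,"tx":0,"ty":0,"tz":0,"ax":0,"ay":0,"az":0},{"jaw":80,"tx":0,"ty":0,"tz":0,"ax":0,"ay":0,"az":0},{"jaw":85,"tx":0,"ty":0,"tz":0,"ax":0,"ay":0,"az":0},{"jaw":85,"tx":0,"ty":0,"tz":-0.5,"ax":0,"ay":0,"az":0},{"jaw":85,"tx":0,"ty":0,"tz":-1.2,"ax":0,"ay":0,"az":0},{"jaw":85,"tx":-0.5,"ty":0,"tz":-2,"ax":0,"ay":0,"az":0},{"jaw":85,"tx":-1,"ty":0,"tz":-2.8,"ax":0,"ay":0,"az":0},{"jaw":85,"tx":-1,"ty":0,"tz":-3,"ax":0,"ay":0,"az":0},{"jaw":85,"tx":-1,"ty":0,"tz":-3,"ax":0,"ay":0,"az":0}]'; python3 lk.py w7 rim,.536,.277,.075,.074,.082 tab,.4935,.284,.014,.07,.09 foot,.536,.277,.08,.004,.009; python3 -c "
from h import *
P=np.load('w7P.npy');q=near(P,(.536,.277),.07);k=q[(q[:,2]>.072)&(q[:,2]<.085)]
A=np.c_[k[:,:2],np.ones(len(k))];m=np.linalg.lstsq(A,k[:,2],rcond=None)[0];print('tilt',m[:2],k[:,2].std(),np.percentile(k[:,2],[5,50,95]))
d=cv2.imread('pics/w7.png');cv2.imwrite('pics/w7c.png',cv2.resize(d[60:260,180:400],None,fx=3,fy=3)[:600])"
```

```text
time_s: 26.85
eef_pos: [0.4785, 0.2877, 0.2606]
eef_rot: [-0.0, 0.996, -0.093, 0.001]
ft_force: [-0.1, -0.2, -0.4]
grip_width: 0.927
grasp_force: 0.0
rim 1540 [0.5166 0.2813 0.0774] ((522.58544921875, 280.150146484375), (59.26094436645508, 83.87922668457031), 78.9836196899414)
tab 560 [0.4939 0.2841 0.0776] ((494.1934814453125, 284.33197021484375), (25.498899459838867, 26.261375427246094), 79.28585815429688)
foot 2351 [0.5422 0.2745 0.0057] ((536.4962158203125, 276.6587829589844), (90.55615997314453, 90.27603149414062), 80.40058898925781)
tilt [-0.01196514 -0.00358879] 0.0014364796913767773 [0.07359802 0.0774445  0.07881444]
```

View pics/w7c.png

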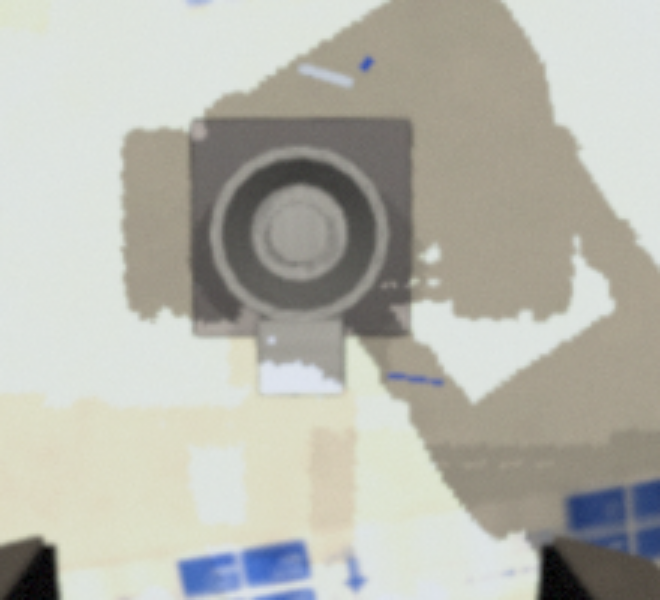

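The crop shows the dish seated level and concentric at (298,233), tab (301,357) above the stack's tab. Rim is 77.4 mm against 78 expected, tilt about 0.012 rad. Handing in.

```bash
python3 -c "
from rig import bot
print(bot.sign_off())"
```

```text
the job is handed in; nothing more can be done
None
```

The job is handed in after about 27 s on the robot's clock: the tap was opened to its stop, the lid lies flat on the bench, and the dish is nested in the stack with its tab over those below. My last measurements put it within about 2 mm of the axis and 1 mm of full depth, but the sign-off returned no verdict.

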